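# Set the indexing turntable to the marked line

## Task

Turn the round aluminium faceplate of the small indexing turntable on the bench until the dark index mark on its rim lines up with the one long line on the black scale ring. Push it round gently with the fingertips against the upright steel post, without gripping anything; leave the scale ring as it is set and leave the jar, bottle, tape and screwdriver where they stand.

Things in the scene. Friction and masses are not known exactly. Their poses are not given: they have to be found in the camera images.
- turntable: The turntable's square dark steel base, 190 x 190 mm, 16 mm thick, bolted to the bench (does not move); its origin is the centre of its underside on the bench, z up. It carries the black scale ring (172 mm diameter, top 34 mm above the bench) and the aluminium faceplate (120 mm diameter, top 40 mm above the bench), both about the same upright axis through this origin.
- plate_centre (a point): Centre of the faceplate's top face, on the turning axis, 40 mm above the bench.
- index_mark (a point): Outer end of the dark index mark (a radial line 26 mm long, 4 mm wide, the only such line on the faceplate), at the faceplate's rim, 60 mm from the axis; turns with the faceplate. Its x axis points radially outward.
- target_line (a point): Inner end of the long white target line on the black scale ring (24 mm long, 4 mm wide, across the full visible width of the ring; the other 23 white lines are 9 mm long and 1.6 mm wide), 60 mm from the axis, at the faceplate's edge. Its x axis points radially outward. The ring is stiff (takes about 3 Nm to turn) and must stay as set.
- post_top (a point): Centre of the top of the upright round steel post that stands on the faceplate: 16 mm diameter, 35 mm tall (from 40 to 75 mm above the bench), 42 mm from the axis, diametrically opposite the index mark; turns with the faceplate.
- plate (a joint): Turn of the faceplate on the base, rad, positive anticlockwise seen from above; free to turn either way by more than a full turn from the start. It turns against friction of about 0.12 Nm (about 3 N of push at the post) and stays where it is left.
- jar: Bystander: jar with a steel cap, 60 mm diameter, 75 mm tall, loose; origin at the centre of its underside.
- glue: Bystander: white glue bottle, 48 mm diameter, 115 mm tall, loose; origin at the centre of its underside.
- tape: Bystander: grey roll of tape lying flat, 84 mm diameter, 36 mm tall, loose; origin at the centre of its underside.
- driver: Bystander: screwdriver with a black handle, about 200 mm long, lying on the bench along its own x axis, loose; origin about its middle, on the underside.

How it is judged:
By the outcome, as a careful person would: the job done as asked, in the order asked, and still so for the second after the job is handed in, with the robot touching nothing.
It also fails if it takes over 43 s, if anything falls off the work surface, if the arm or the gripper's body presses on something with over 40 N, if the wrist force passes 120 N, or if a joint passes its speed limit or range.

## Robot

A 6-joint arm with a two-finger parallel gripper is mounted at the origin on the work surface. World frame = base frame: x ahead of the robot, y to its left, z up, the work surface at z = 0. Lengths are in m, angles in degrees, forces in N, time in s.
With the tool pointing down it reaches from about 0.375 to 0.9 m from the base axis. Payload 3.1 kg.
Tool frame: the origin (TCP) lies at the very end of the fingers, on their centre line; the grasp point (between the pads) lies 19 mm behind it (bot.tcp_to_grasp is the distance from the TCP to the grasp point, in m); z points along the fingers, y is the direction in which the jaws open and shut (so a half turn about z gives the same grasp; the last joint's range is limited). The gripper opens to 87 mm and grips with 3 to 60 N. Pads are 19 mm wide; open, the fingers measure 117 mm over their backs; the gripper's body (75 mm by 190 mm) begins 51 mm behind the grasp point.
Start: joints at [63.34, 30.224, 82.088, -0, 67.689, -10.227], TCP at [0.177, 0.599, 0.223] pointing down, gripper open.
Joint ranges: [-176.69, 176.69], [-43.24, 126.21], [12.49, 139.97], [-82, 262], [0, 151.66], [-163.58, 163.58]. Speed limits (degrees/s): [159.86, 159.86, 180, 180, 180, 180].

## Interface

Orientations are given as a 3x3 rotation matrix whose columns are the frame's x, y, z axes.
In Python, from rig import telemetry, eyes, order, bot gives the robot as it stands. The module is installed in compiled form; this text tells all that it offers.
- The arm moves only by the tool servo_tool, never from a script. Its argument "targets" is a list of rows, each a list of 2 entries, a list of its own where there are three numbers: the shift along the tool's x, y, z in m, then the turn, a rotation vector about the tool's x, y, z in rad. In form: [[[tx, ty, tz], [wx, wy, wz]], ...]. A call has 1 to 12 rows; each row is the pose to reach, as a shift and turn from the pose commanded when the call began, along the tool's axes at that moment; what a row does not reach only later rows make up. A row lasts 1/8 s, in which the tool goes at most 62.5 mm and 10.7 degrees, less where a joint would pass 70% of its speed; a pose out of reach is approached as far as the arm can. A call with a gripper value outside its range is refused whole. "gripper" is the finger opening in m, from 0 to 0.087, set as the call begins (left out, the last holds). The fingers move at their own pace and stop on an object; the grip force is fixed at half the most. Time passes only in rows, so rows that repeat a pose let the fingers close. It gives the time, the measured TCP pose, the force and the opening at its end, in the units of the state.
- telemetry.read_state(): the state, without advancing time (a new reading comes with each control period).
- eyes.capture(name): name is "side" or "top" or "wrist"; returns a dict with "pixels" (480x640x3 uint8, blue, green, red), "intrinsics" (3x3 intrinsics, pixels), "k1" (the pictures are not rectified: a ray, as slopes to the right and down, at radius r is drawn at 1 + k1 r^2 times it, then the intrinsics apply), "extrinsics" (4x4, takes a point from camera to world coordinates); the wrist camera has in their place "T_tool_cam" (4x4, takes a point from camera to tool coordinates, whose origin is the TCP and whose axes are the flange's). Camera axes: x right, y down, z forward; pixel columns grow to the right and rows downward; lengths in m; the calibration is good to about 2 mm. A picture is of the moment at which its call begins: read the wrist's pose just before it. There is no depth.
- order.hand_in(): hands the job in, once; it reports no verdict.
The state is a dict: "time_s": time; "joint_positions": joint angles; "qvel": joint speeds; "tau": joint torques, N m; "position": TCP position; "tcp_rot": TCP orientation; "force": force on the tool from outside, world axes, zero at the start; "moment": the same for the moment, N m; "opening": opening from 0.0 (shut) to 1.0 (fully open).
Only numpy, scipy, OpenCV 4.12 (cv2) and the standard library are available. Lean on these libraries where they do the work, as an engineer would, in place of code of your own. Each camera call takes 0.05 s, during which the arm holds its last target. There are 200 camera calls.

## Working session

There is one attempt and no reset: what is moved stays moved. The work goes in short steps, Python scripts to look and compute and a tool call to move; the robot and the scene stay as the last step left them, time stands still between calls to the robot, and variables do not carry over. Pictures are saved under pics/ and viewed, about 8 in all and at most 12, crops included, and the job is handed in when it is done.

Besides the shell and the picture viewer there is one more tool, called as name([rows], argument=value, ...), one row to a line, values as JSON. servo_tool: Moves the arm, as the interface text tells. Its arguments: {"type":"object","properties":{"targets":{"type":"array","items":{"type":"array"}},"gripper":{"type":"number"}},"required":["targets"]}

```bash
mkdir -p pics
cat > h.py <<'E'
import numpy as np, cv2
from rig import telemetry, eyes, order, bot
def snap(n,f):
    s=telemetry.read_state(); c=eyes.capture(n); cv2.imwrite('pics/'+f,c['pixels'])
    T=np.eye(4)
    if n=='wrist':
        T[:3,:3]=s['tcp_rot'];T[:3,3]=s['position'];T=T@np.array(c['T_tool_cam'])
    else: T=np.array(c['extrinsics'])
    np.savez('pics/'+f+'.npz',K=c['intrinsics'],k1=c['k1'],T=T)
def dist(f):
    d=np.load('pics/'+f+'.npz'); return d['K'],float(d['k1']),d['T']
def pix2w(f,uv,z):
    K,k1,T=dist(f); uv=np.array(uv,float).reshape(-1,1,2)
    p=cv2.undistortPoints(uv,K,np.array([k1,0,0,0,0.]))[:,0]
    r=np.c_[p,np.ones(len(p))]@T[:3,:3].T
    return T[:3,3]+r*((z-T[2,3])/r[:,2])[:,None]
def w2pix(f,P):
    K,k1,T=dist(f); Ti=np.linalg.inv(T)
    return cv2.projectPoints(np.array(P,float).reshape(-1,1,3),cv2.Rodrigues(Ti[:3,:3])[0],Ti[:3,3],K,np.array([k1,0,0,0,0.]))[0][:,0]
E
python3 - <<'E'
from h import *
s=telemetry.read_state();print(s)
snap('top','t0.png');snap('wrist','w0.png');snap('side','s0.png')
print(dist('t0.png'),dist('w0.png'))
E
```

```text
{'time_s': 0.0, 'joint_positions': array([ 6.33390982e+01,  3.02782374e+01,  8.21564211e+01,  1.11707451e-03,
        6.76884501e+01, -1.02266665e+01]), 'qvel': array([-0.04705128, -0.07763461, -0.00557267,  0.05194033, -0.00856328,
        0.04796967]), 'tau': array([ 2.44456078e-04, -4.40045571e+01, -1.76590705e+01,  6.32399297e-02,
        5.83546737e-02, -1.67130252e-04]), 'position': array([0.17644946, 0.59881643, 0.22157925]), 'tcp_rot': array([[-9.59142804e-01,  2.82920697e-01, -9.80238446e-04],
       [ 2.82922113e-01,  9.59140981e-01, -1.91210751e-03],
       [ 3.99212076e-04, -2.11131529e-03, -9.99997691e-01]]), 'force': array([-0.04352156,  0.15656084, -0.09077796]), 'moment': array([-0.01552225,  0.03569751,  0.04424408]), 'opening': 1.0013393827096189}
(array([[527.02089225,   0.        , 320.28511133],
       [  0.        , 527.02089225, 244.40957936],
       [  0.        ,   0.        ,   1.        ]]), -0.13700954699707307, array([[-0.00731426, -0.99638645,  0.08461999,  0.54190295],
       [-0.99933001,  0.01031809,  0.0351151 , -0.04108329],
       [-0.03586133, -0.08430646, -0.99579435,  1.00095592],
       [ 0.        ,  0.        ,  0.        ,  1.        ]])) (array([[383.5041313 ,   0.        , 315.42204523],
       [  0.        , 383.5041313 , 236.32464993],
       [  0.        ,   0.        ,   1.        ]]), 0.006033393363392354, array([[ 0.28190295,  0.93020683,  0.23504463,  0.11185487],
       [ 0.95943782, -0.2725123 , -0.07222268,  0.61672464],
       [-0.00312948,  0.2458705 , -0.96929763,  0.38353418],
       [ 0.        ,  0.        ,  0.        ,  1.        ]]))
```

View pics/t0.png

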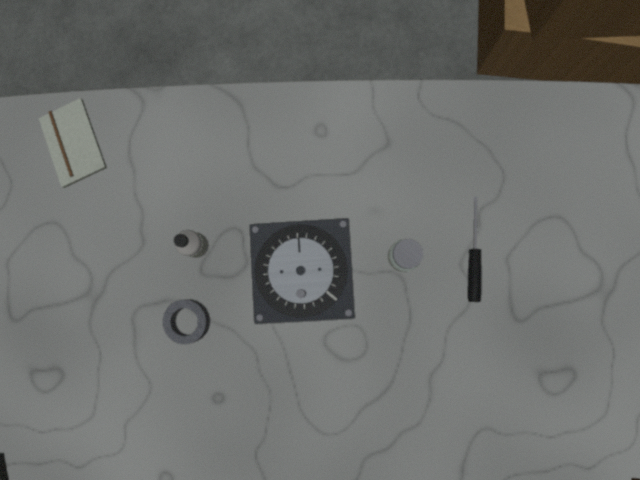

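View pics/w0.png

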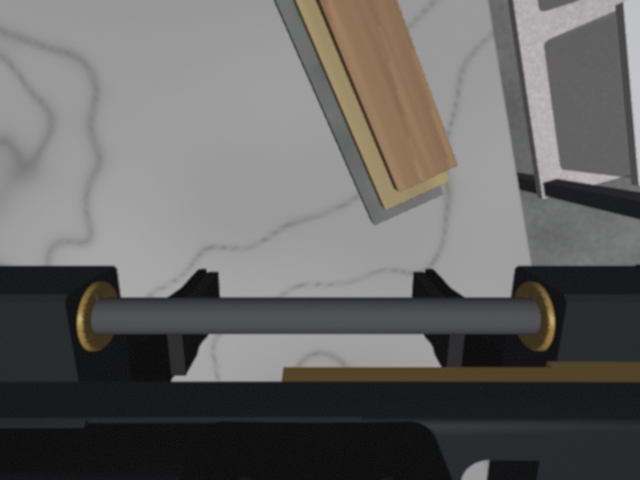

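Top view: turntable base centred near (301,270). The index mark points up, at about (298,240), the long line is lower right at (333,296), and the post is at (301,293). I'll enlarge that area.

Run:
```python
from h import *
a=cv2.imread('pics/t0.png')[210:330,240:360]
cv2.imwrite('pics/c0.png',cv2.resize(a,None,fx=5,fy=5,interpolation=cv2.INTER_CUBIC))
```

```text
(no output)
```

View pics/c0.png

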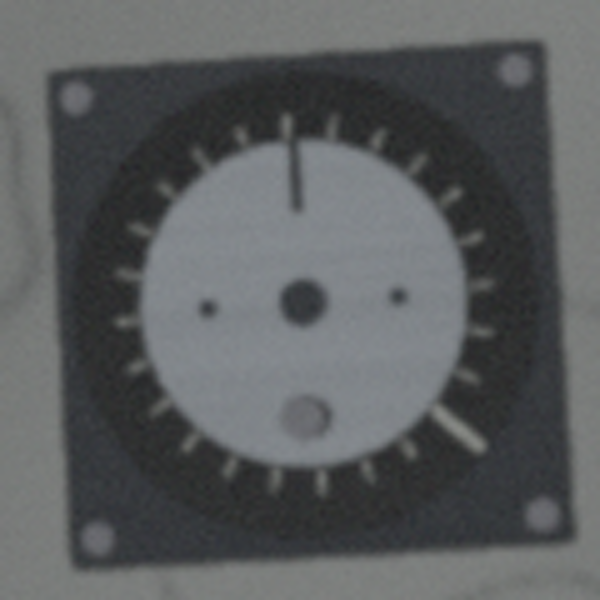

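The crop shows the plate centre at (303,302), the mark's outer end at (294,138), the target line from (434,408) to (483,450), and the post top at (304,417).

Run:
```python
from h import *
f='t0.png'
u=lambda *p:[((x+.5)/5+240-.5,(y+.5)/5+210-.5) for x,y in p]
c,io,ii=pix2w(f,u((303,302),(294,138),(298,210)),.04)
# fitted base centre from bolts (top at 0.016?)
b=pix2w(f,u((76,98),(515,70),(543,514),(98,539)),.017)
t=pix2w(f,u((434,408),(483,450)),.034)
p=pix2w(f,u((304,417)),.075)[0]
C=c
a=lambda v:np.degrees(np.arctan2(v[1],v[0]))
print(c,b.mean(0),'post',p,np.linalg.norm((p-c)[:2]))
print('idx',a(io-C),a(io-ii),np.linalg.norm(io-C),'tgt',a(t[0]-C),a(t[1]-t[0]),np.linalg.norm(t[0]-C),np.linalg.norm(t[1]-C),'post',a(p-C))
o=pix2w(f,[(405,253)],.075);g=pix2w(f,[(183,240)],.115);tp=pix2w(f,[(186,321)],.036);d=pix2w(f,[(475,200),(475,300)],.02);print(o,g,tp,d)
```

```text
[0.57702233 0.02986455 0.04      ] [0.57703199 0.03008055 0.017     ] post [0.5353486  0.02712386 0.075     ] 0.04176374664995078
idx 2.903831746396325 2.9535760981958745 0.06032091624513682 tgt -129.43406186635707 -130.9962923971349 0.061685995061025546 0.08516928056142989 post -176.23733494719644
[[ 0.60388845 -0.15734687  0.075     ]] [[0.6272582  0.22663041 0.115     ]] [[0.48388089 0.24327582 0.036     ]] [[ 0.70635526 -0.29929938  0.02      ]
 [ 0.51860618 -0.29342726  0.02      ]]
```

```bash
cat > plan.py <<'E'
# plan(list of (x,y,z,yaw_deg)) -> rows; keeps commanded pose in cmd.json (tool down, yaw = heading of tool y)
import json,os,numpy as np
def plan(W):
    c=json.load(open('cmd.json')) if os.path.exists('cmd.json') else [.177,.599,.223,73.57]
    h=np.radians(c[3]); y=np.array([np.cos(h),np.sin(h),0]); z=np.array([0,0,-1.]); x=np.cross(y,z)
    R=np.c_[x,y,z]; rows=[]
    for w in W:
        d=np.round(R.T@(np.array(w[:3])-c[:3]),4); a=round(np.radians(c[3]-w[3]),3)
        rows.append([[float(v)+0 for v in d],[0,0,float(a)]])
    e=np.array(c[:3])+R@rows[-1][0]
    json.dump([*map(float,e),c[3]-np.degrees(rows[-1][1][2])],open('cmd.json','w'))
    print(json.dumps(rows).replace(' ',''))
def lin(a,b,n,smooth=True):
    s=np.arange(1,n+1)/n
    if smooth: s=s*s*(3-2*s)
    return [tuple(np.array(a)+k*(np.array(b)-a)) for k in s]
C=np.array([.577,.030])
def push(phi,off=.0175,z=.055,r=.042):   # tool pose behind post at angle phi
    p=np.radians(phi); q=C+r*np.array([np.cos(p),np.sin(p)])-off*np.array([np.sin(p),-np.cos(p)])
    return (*q,z,phi-180)
E
python3 - <<'E'
from plan import *
a=np.array((.177,.599,.223,73.57)); b=np.array(push(183,.034,.2)); print(b)
W=lin(a,b,20); plan(W[:10]); plan(W[10:]+[tuple(b)]*2)
E
```

```text
[ 0.53683698 -0.00615151  0.2         3.        ]
[[[-0.0037,-0.0035,0.0002],[0,0,0.009]],[[-0.0145,-0.0134,0.0006],[0,0,0.034]],[[-0.0314,-0.0291,0.0014],[0,0,0.075]],[[-0.0537,-0.0498,0.0024],[0,0,0.128]],[[-0.0807,-0.0748,0.0036],[0,0,0.192]],[[-0.1115,-0.1034,0.005],[0,0,0.266]],[[-0.1455,-0.1349,0.0065],[0,0,0.347]],[[-0.1817,-0.1685,0.0081],[0,0,0.434]],[[-0.2196,-0.2036,0.0098],[0,0,0.524]],[[-0.2582,-0.2393,0.0115],[0,0,0.616]]]
[[[-0.0522,-0.007,0.0017],[0,0,0.092]],[[-0.1033,-0.0137,0.0034],[0,0,0.182]],[[-0.1523,-0.0202,0.005],[0,0,0.269]],[[-0.1982,-0.0263,0.0065],[0,0,0.35]],[[-0.2399,-0.0318,0.0079],[0,0,0.423]],[[-0.2764,-0.0366,0.0091],[0,0,0.488]],[[-0.3066,-0.0406,0.0101],[0,0,0.541]],[[-0.3294,-0.0437,0.0109],[0,0,0.581]],[[-0.3439,-0.0456,0.0113],[0,0,0.607]],[[-0.349,-0.0462,0.0115],[0,0,0.616]],[[-0.349,-0.0462,0.0115],[0,0,0.616]],[[-0.349,-0.0462,0.0115],[0,0,0.616]]]
```

servo_tool([
  [[-0.0037,-0.0035,0.0002],[0,0,0.009]],
  [[-0.0145,-0.0134,0.0006],[0,0,0.034]],
  [[-0.0314,-0.0291,0.0014],[0,0,0.075]],
  [[-0.0537,-0.0498,0.0024],[0,0,0.128]],
  [[-0.0807,-0.0748,0.0036],[0,0,0.192]],
  [[-0.1115,-0.1034,0.005],[0,0,0.266]],
  [[-0.1455,-0.1349,0.0065],[0,0,0.347]],
  [[-0.1817,-0.1685,0.0081],[0,0,0.434]],
  [[-0.2196,-0.2036,0.0098],[0,0,0.524]],
  [[-0.2582,-0.2393,0.0115],[0,0,0.616]],
], gripper=0)

```text
time_s: 1.4
position: [0.3573, 0.2947, 0.2112]
tcp_rot: [[-0.616, 0.787, 0.001], [0.787, 0.616, -0.0], [-0.0, 0.0, -1.0]]
force: [1.8, -0.0, 0.0]
opening: 0.018
```

servo_tool([
  [[-0.0522,-0.007,0.0017],[0,0,0.092]],
  [[-0.1033,-0.0137,0.0034],[0,0,0.182]],
  [[-0.1523,-0.0202,0.005],[0,0,0.269]],
  [[-0.1982,-0.0263,0.0065],[0,0,0.35]],
  [[-0.2399,-0.0318,0.0079],[0,0,0.423]],
  [[-0.2764,-0.0366,0.0091],[0,0,0.488]],
  [[-0.3066,-0.0406,0.0101],[0,0,0.541]],
  [[-0.3294,-0.0437,0.0109],[0,0,0.581]],
  [[-0.3439,-0.0456,0.0113],[0,0,0.607]],
  [[-0.349,-0.0462,0.0115],[0,0,0.616]],
  [[-0.349,-0.0462,0.0115],[0,0,0.616]],
  [[-0.349,-0.0462,0.0115],[0,0,0.616]],
])

```text
time_s: 2.9
position: [0.536, -0.0049, 0.1995]
tcp_rot: [[-0.053, 0.999, -0.001], [0.999, 0.053, 0.0], [0.0, -0.001, -1.0]]
force: [0.1, 0.1, 0.8]
opening: 0.001
```

Run:
```python
from h import *
from plan import *
s=telemetry.read_state();print(s['time_s'],s['position'],s['tcp_rot'],s['joint_positions'],s['force'],s['opening']);print(open('cmd.json').read())
snap('wrist','w1.png')
print(w2pix('w1.png',[[.577,.03,.04],[.535,.028,.075]]))
W=lin(push(183,.034,.2),push(183,.034,.055),10); plan(W+W[-1:])
```

```text
2.9 [ 0.53602917 -0.00485355  0.1995416 ] [[-5.31085739e-02  9.98588507e-01 -6.87892185e-04]
 [ 9.98588680e-01  5.31088049e-02  3.21966135e-04]
 [ 3.58044814e-04 -6.69822187e-04 -9.99999712e-01]] [-1.24750002e+01  2.51391925e+01  9.62671810e+01  1.11233032e-02
  5.86360947e+01 -1.55251295e+01] [0.07520204 0.12208379 0.79170068] 0.0013532898059196473
[0.5368905841116562, -0.006155437163584576, 0.19999999999999998, 2.9815996398825746]
[[367.73544347 179.43319455]
 [317.41574835 183.92495178]]
[[[0.0,-0.0001,0.0041],[0,0,-0.0]],[[0.0,-0.0001,0.0151],[0,0,-0.0]],[[0.0,-0.0001,0.0313],[0,0,-0.0]],[[0.0,-0.0001,0.051],[0,0,-0.0]],[[0.0,-0.0001,0.0725],[0,0,-0.0]],[[0.0,-0.0001,0.094],[0,0,-0.0]],[[0.0,-0.0001,0.1137],[0,0,-0.0]],[[0.0,-0.0001,0.1299],[0,0,-0.0]],[[0.0,-0.0001,0.1409],[0,0,-0.0]],[[0.0,-0.0001,0.145],[0,0,-0.0]],[[0.0,-0.0001,0.145],[0,0,-0.0]]]
```

View pics/w1.png

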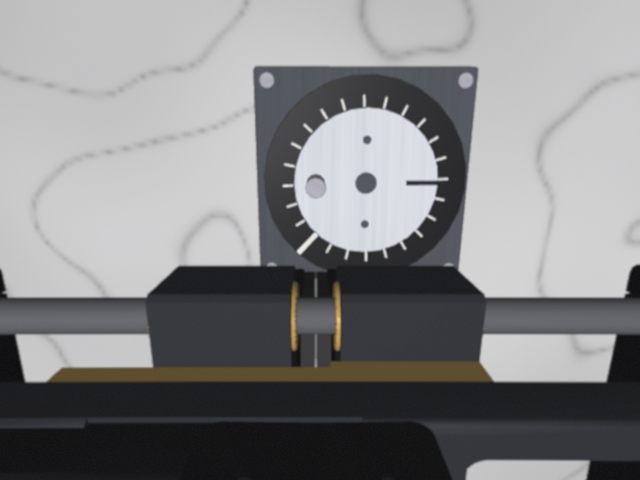

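Wrist view: the faceplate centre is at (366,183) and the post at (315,186). Both are within about 2 mm of the prediction, and the mark points right at (437,183). I'll descend behind the post and start the push.

servo_tool([
  [[0,-0.0001,0.0041],[0,0,0]],
  [[0,-0.0001,0.0151],[0,0,0]],
  [[0,-0.0001,0.0313],[0,0,0]],
  [[0,-0.0001,0.051],[0,0,0]],
  [[0,-0.0001,0.0725],[0,0,0]],
  [[0,-0.0001,0.094],[0,0,0]],
  [[0,-0.0001,0.1137],[0,0,0]],
  [[0,-0.0001,0.1299],[0,0,0]],
  [[0,-0.0001,0.1409],[0,0,0]],
  [[0,-0.0001,0.145],[0,0,0]],
  [[0,-0.0001,0.145],[0,0,0]],
])

```text
time_s: 4.32
position: [0.5366, -0.0057, 0.0545]
tcp_rot: [[-0.052, 0.999, 0.0], [0.999, 0.052, -0.0], [-0.0, 0.0, -1.0]]
force: [0.2, -0.5, 0.5]
opening: 0.005
```

Run:
```python
from plan import *
W=lin(push(183,.034),push(183),6,False)+[push(183-k) for k in (2,4.5,7.5,11,14.5,18)]
plan(W)
W=[push(165-3.5*k) for k in range(1,23)]; plan(W[:11]); plan(W[11:])
```

```text
[[[0.0028,0.0,0.0],[0,0,-0.0]],[[0.0055,0.0,0.0],[0,0,-0.0]],[[0.0083,0.0,0.0],[0,0,-0.0]],[[0.011,0.0,0.0],[0,0,-0.0]],[[0.0138,0.0,0.0],[0,0,-0.0]],[[0.0165,0.0,0.0],[0,0,-0.0]],[[0.018,-0.0005,0.0],[0,0,0.035]],[[0.0199,-0.0012,0.0],[0,0,0.078]],[[0.0221,-0.0019,0.0],[0,0,0.131]],[[0.0248,-0.0025,0.0],[0,0,0.192]],[[0.0276,-0.003,0.0],[0,0,0.253]],[[0.0303,-0.0033,0.0],[0,0,0.314]]]
[[[0.0026,-0.001,0.0],[0,0,0.061]],[[0.0053,-0.0018,0.0],[0,0,0.122]],[[0.008,-0.0025,0.0],[0,0,0.183]],[[0.0107,-0.003,0.0],[0,0,0.244]],[[0.0135,-0.0033,0.0],[0,0,0.305]],[[0.0162,-0.0035,0.0],[0,0,0.366]],[[0.019,-0.0035,0.0],[0,0,0.427]],[[0.0218,-0.0033,0.0],[0,0,0.489]],[[0.0246,-0.003,0.0],[0,0,0.55]],[[0.0273,-0.0025,0.0],[0,0,0.611]],[[0.03,-0.0018,0.0],[0,0,0.672]]]
[[[0.0026,-0.001,0.0],[0,0,0.061]],[[0.0052,-0.0018,0.0],[0,0,0.122]],[[0.0079,-0.0025,0.0],[0,0,0.183]],[[0.0107,-0.003,0.0],[0,0,0.244]],[[0.0134,-0.0033,0.0],[0,0,0.305]],[[0.0162,-0.0035,0.0],[0,0,0.366]],[[0.019,-0.0035,0.0],[0,0,0.427]],[[0.0218,-0.0033,0.0],[0,0,0.488]],[[0.0245,-0.0029,0.0],[0,0,0.55]],[[0.0272,-0.0024,0.0],[0,0,0.611]],[[0.0299,-0.0018,0.0],[0,0,0.672]]]
```

servo_tool([
  [[0.0028,0,0],[0,0,0]],
  [[0.0055,0,0],[0,0,0]],
  [[0.0083,0,0],[0,0,0]],
  [[0.011,0,0],[0,0,0]],
  [[0.0138,0,0],[0,0,0]],
  [[0.0165,0,0],[0,0,0]],
  [[0.018,-0.0005,0],[0,0,0.035]],
  [[0.0199,-0.0012,0],[0,0,0.078]],
  [[0.0221,-0.0019,0],[0,0,0.131]],
  [[0.0248,-0.0025,0],[0,0,0.192]],
  [[0.0276,-0.003,0],[0,0,0.253]],
  [[0.0303,-0.0033,0],[0,0,0.314]],
])

```text
time_s: 5.82
position: [0.5317, 0.0239, 0.0546]
tcp_rot: [[0.261, 0.965, 0.0], [0.965, -0.261, -0.001], [-0.001, 0.0, -1.0]]
force: [-0.2, -2.2, 0.1]
opening: 0.003
```

Run:
```python
from h import *
s=telemetry.read_state();print(s['force'],s['moment'])
snap('wrist','w2.png');snap('top','t2.png')
a=cv2.imread('pics/t2.png')[210:330,240:360]
b=cv2.resize(a,(480,480),interpolation=cv2.INTER_CUBIC)
cv2.imwrite('pics/c2.png',np.hstack([cv2.resize(cv2.imread('pics/w2.png')[0:480,160:480],(320,480)),b]))
```

```text
[-0.22851252 -2.2075603   0.11719999] [-0.58545923  0.11217896 -0.0114001 ]
```

View pics/c2.png

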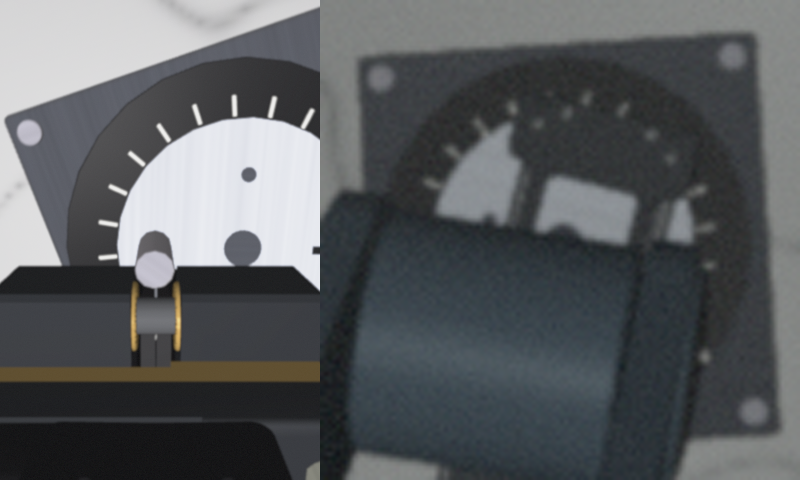

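The wrist view (left half) shows the post centred on the fingertips at (155,270), with about 2 N of push. The mark has turned with it, at (316,250). I'll carry on.

servo_tool([
  [[0.0026,-0.001,0],[0,0,0.061]],
  [[0.0053,-0.0018,0],[0,0,0.122]],
  [[0.008,-0.0025,0],[0,0,0.183]],
  [[0.0107,-0.003,0],[0,0,0.244]],
  [[0.0135,-0.0033,0],[0,0,0.305]],
  [[0.0162,-0.0035,0],[0,0,0.366]],
  [[0.019,-0.0035,0],[0,0,0.427]],
  [[0.0218,-0.0033,0],[0,0,0.489]],
  [[0.0246,-0.003,0],[0,0,0.55]],
  [[0.0273,-0.0025,0],[0,0,0.611]],
  [[0.03,-0.0018,0],[0,0,0.672]],
])

```text
time_s: 7.3
position: [0.5377, 0.0532, 0.0545]
tcp_rot: [[0.804, 0.594, -0.0], [0.594, -0.804, -0.001], [-0.001, 0.001, -1.0]]
force: [-0.3, -2.8, 0.7]
opening: 0.008
```

servo_tool([
  [[0.0026,-0.001,0],[0,0,0.061]],
  [[0.0052,-0.0018,0],[0,0,0.122]],
  [[0.0079,-0.0025,0],[0,0,0.183]],
  [[0.0107,-0.003,0],[0,0,0.244]],
  [[0.0134,-0.0033,0],[0,0,0.305]],
  [[0.0162,-0.0035,0],[0,0,0.366]],
  [[0.019,-0.0035,0],[0,0,0.427]],
  [[0.0218,-0.0033,0],[0,0,0.488]],
  [[0.0245,-0.0029,0],[0,0,0.55]],
  [[0.0272,-0.0024,0],[0,0,0.611]],
  [[0.0299,-0.0018,0],[0,0,0.672]],
])

```text
time_s: 8.68
position: [0.559, 0.0725, 0.0543]
tcp_rot: [[0.999, -0.036, -0.004], [-0.036, -0.999, -0.001], [-0.004, 0.001, -1.0]]
force: [-3.2, -4.0, 2.1]
opening: 0.001
```

Run:
```python
from h import *
from plan import *
s=telemetry.read_state();print(s['joint_positions'])
# on to phi 60, then back off and up, view from above with margin
plan([push(88-k) for k in (3.5,7,10.5,14,17.5,20.5,23,25,26.5,27.5,28,28)])
W=lin(push(60),push(60,.030),3)+lin(push(60,.030),push(60,.09,.2),9); plan(W)
```

```text
[-3.93663898e+00  3.96906440e+01  9.81438075e+01 -9.21615351e-02
  4.23810538e+01  8.81775418e+01]
[[[0.0027,-0.001,0.0],[0,0,0.061]],[[0.0053,-0.0018,0.0],[0,0,0.122]],[[0.008,-0.0025,0.0],[0,0,0.183]],[[0.0107,-0.003,0.0],[0,0,0.244]],[[0.0135,-0.0033,0.0],[0,0,0.305]],[[0.0159,-0.0035,0.0],[0,0,0.358]],[[0.0179,-0.0035,0.0],[0,0,0.401]],[[0.0194,-0.0035,0.0],[0,0,0.436]],[[0.0206,-0.0034,0.0],[0,0,0.462]],[[0.0214,-0.0033,0.0],[0,0,0.48]],[[0.0218,-0.0033,0.0],[0,0,0.488]],[[0.0218,-0.0033,0.0],[0,0,0.488]]]
[[[-0.0032,0.0,0.0],[0,0,0.0]],[[-0.0092,0.0,0.0],[0,0,0.0]],[[-0.0125,0.0,0.0],[0,0,0.0]],[[-0.0145,0.0,-0.005],[0,0,0.0]],[[-0.02,0.0,-0.0183],[0,0,0.0]],[[-0.028,0.0,-0.0376],[0,0,0.0]],[[-0.0375,0.0,-0.0605],[0,0,0.0]],[[-0.0475,0.0,-0.0845],[0,0,0.0]],[[-0.0569,0.0,-0.1074],[0,0,0.0]],[[-0.0649,0.0,-0.1267],[0,0,0.0]],[[-0.0704,0.0,-0.14],[0,0,0.0]],[[-0.0725,0.0,-0.145],[0,0,0.0]]]
```

servo_tool([
  [[0.0027,-0.001,0],[0,0,0.061]],
  [[0.0053,-0.0018,0],[0,0,0.122]],
  [[0.008,-0.0025,0],[0,0,0.183]],
  [[0.0107,-0.003,0],[0,0,0.244]],
  [[0.0135,-0.0033,0],[0,0,0.305]],
  [[0.0159,-0.0035,0],[0,0,0.358]],
  [[0.0179,-0.0035,0],[0,0,0.401]],
  [[0.0194,-0.0035,0],[0,0,0.436]],
  [[0.0206,-0.0034,0],[0,0,0.462]],
  [[0.0214,-0.0033,0],[0,0,0.48]],
  [[0.0218,-0.0033,0],[0,0,0.488]],
  [[0.0218,-0.0033,0],[0,0,0.488]],
])

```text
time_s: 10.18
position: [0.582, 0.0754, 0.0542]
tcp_rot: [[0.866, -0.5, -0.001], [-0.5, -0.866, -0.0], [-0.001, 0.001, -1.0]]
force: [-4.5, -3.0, -0.0]
opening: 0.006
```

servo_tool([
  [[-0.0032,0,0],[0,0,0]],
  [[-0.0092,0,0],[0,0,0]],
  [[-0.0125,0,0],[0,0,0]],
  [[-0.0145,0,-0.005],[0,0,0]],
  [[-0.02,0,-0.0183],[0,0,0]],
  [[-0.028,0,-0.0376],[0,0,0]],
  [[-0.0375,0,-0.0605],[0,0,0]],
  [[-0.0475,0,-0.0845],[0,0,0]],
  [[-0.0569,0,-0.1074],[0,0,0]],
  [[-0.0649,0,-0.1267],[0,0,0]],
  [[-0.0704,0,-0.14],[0,0,0]],
  [[-0.0725,0,-0.145],[0,0,0]],
])

```text
time_s: 11.68
position: [0.5198, 0.1121, 0.201]
tcp_rot: [[0.866, -0.499, 0.002], [-0.499, -0.866, 0.0], [0.002, -0.001, -1.0]]
force: [-0.3, -0.5, -0.4]
opening: 0.009
```

Run:
```python
from h import *
s=telemetry.read_state();print(s['time_s'],s['position'],s['joint_positions'])
snap('wrist','w3.png'); print(w2pix('w3.png',[[.577,.03,.04]]))
```

```text
11.675 [0.51979438 0.11205778 0.20104336] [1.16331263e-01 2.46444822e+01 9.68946038e+01 4.79947972e-04
 5.83339821e+01 1.20073527e+02]
[[366.54533181 109.1696322 ]]
```

View pics/w3.png

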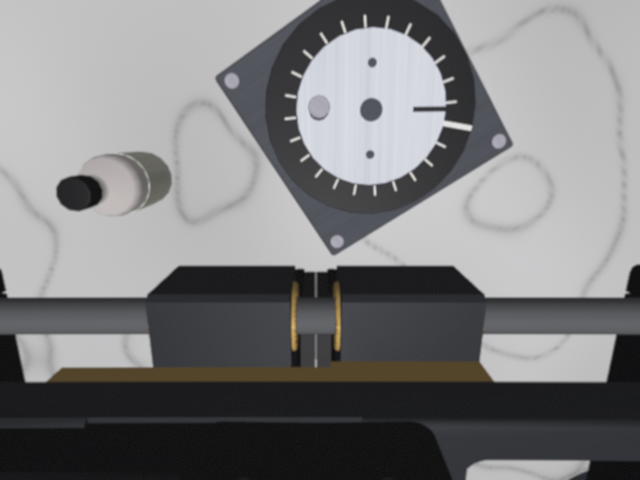

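The whole dial is in view: the mark is at (414–446,109), the target line at (444–471,124–128) and the post at (319,107). I'll enlarge the gap between them.

Run:
```python
from h import *
a=cv2.imread('pics/w3.png')[75:150,355:480]
cv2.imwrite('pics/c3.png',cv2.resize(a,None,fx=6,fy=6,interpolation=cv2.INTER_CUBIC))
```

```text
(no output)
```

View pics/c3.png

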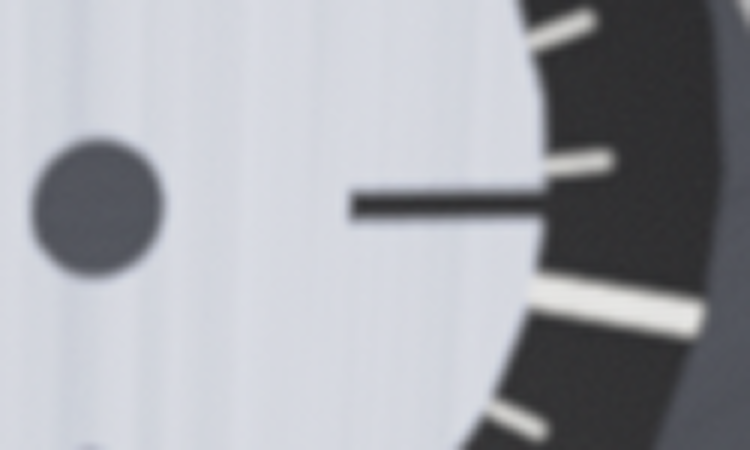

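```bash
cat > meas.py <<'E'
from h import *
def meas(f,ox,oy,k,c,mi,mo,ti,to):
    u=lambda p:((p[0]+.5)/k+ox-.5,(p[1]+.5)/k+oy-.5)
    C,mi,mo=pix2w(f,[u(c),u(mi),u(mo)],.04); ti,to=pix2w(f,[u(ti),u(to)],.034)
    a=lambda v:np.degrees(np.arctan2(v[1],v[0]))
    n=np.linalg.norm
    print('C',C,'mark',a(mo-C),a(mo-mi),n(mo-C),'target',a(ti-C),a(to-C),a(to-ti),n(ti-C),n(to-C))
E
python3 - <<'E'
from meas import *
meas('w3.png',355,75,6,(98,208),(352,206),(543,204),(532,292),(703,318))
print(pix2w('w3.png',[(318.5,105.5)],.075))
E
```

```text
C [0.57519876 0.02699421 0.04      ] mark -119.46411143243623 -119.39512632320015 0.05932795106293966 target -129.77858561304984 -129.3306442969091 -128.18073947170038 0.06191694755459922 0.08583617014886954
[[0.59629388 0.06362374 0.075     ]]
```

Run:
```python
from plan import *
plan(lin(push(60,.09,.2),push(60,.030),10)+lin(push(60,.03),push(60,.021),2,False))
plan([push(60,.019)]+[push(60)]+[push(60-k) for k in (1.5,3,4.5,5.5,6.5,7.3,8,8.5,9,9)])
```

```text
[[[0.0017,0.0,0.0041],[0,0,0.0]],[[0.0063,0.0,0.0151],[0,0,0.0]],[[0.013,0.0,0.0313],[0,0,0.0]],[[0.0211,0.0,0.051],[0,0,0.0]],[[0.03,0.0,0.0725],[0,0,0.0]],[[0.0389,0.0,0.094],[0,0,0.0]],[[0.0471,0.0,0.1137],[0,0,0.0]],[[0.0538,0.0,0.1299],[0,0,0.0]],[[0.0583,0.0,0.1409],[0,0,0.0]],[[0.06,0.0,0.145],[0,0,0.0]],[[0.0645,0.0,0.145],[0,0,0.0]],[[0.069,0.0,0.145],[0,0,0.0]]]
[[[0.002,0.0,0.0],[0,0,0.0]],[[0.0035,0.0,0.0],[0,0,0.0]],[[0.0046,-0.0005,0.0],[0,0,0.027]],[[0.0057,-0.0009,0.0],[0,0,0.053]],[[0.0069,-0.0012,0.0],[0,0,0.079]],[[0.0076,-0.0015,0.0],[0,0,0.096]],[[0.0084,-0.0017,0.0],[0,0,0.114]],[[0.009,-0.0019,0.0],[0,0,0.128]],[[0.0095,-0.002,0.0],[0,0,0.14]],[[0.0099,-0.0021,0.0],[0,0,0.149]],[[0.0103,-0.0022,0.0],[0,0,0.158]],[[0.0103,-0.0022,0.0],[0,0,0.158]]]
```

servo_tool([
  [[0.0017,0,0.0041],[0,0,0]],
  [[0.0063,0,0.0151],[0,0,0]],
  [[0.013,0,0.0313],[0,0,0]],
  [[0.0211,0,0.051],[0,0,0]],
  [[0.03,0,0.0725],[0,0,0]],
  [[0.0389,0,0.094],[0,0,0]],
  [[0.0471,0,0.1137],[0,0,0]],
  [[0.0538,0,0.1299],[0,0,0]],
  [[0.0583,0,0.1409],[0,0,0]],
  [[0.06,0,0.145],[0,0,0]],
  [[0.0645,0,0.145],[0,0,0]],
  [[0.069,0,0.145],[0,0,0]],
])

```text
time_s: 13.22
position: [0.5802, 0.0773, 0.0553]
tcp_rot: [[0.866, -0.499, 0.001], [-0.499, -0.866, -0.0], [0.001, -0.001, -1.0]]
force: [0.2, 0.8, 0.4]
opening: 0.009
```

servo_tool([
  [[0.002,0,0],[0,0,0]],
  [[0.0035,0,0],[0,0,0]],
  [[0.0046,-0.0005,0],[0,0,0.027]],
  [[0.0057,-0.0009,0],[0,0,0.053]],
  [[0.0069,-0.0012,0],[0,0,0.079]],
  [[0.0076,-0.0015,0],[0,0,0.096]],
  [[0.0084,-0.0017,0],[0,0,0.114]],
  [[0.009,-0.0019,0],[0,0,0.128]],
  [[0.0095,-0.002,0],[0,0,0.14]],
  [[0.0099,-0.0021,0],[0,0,0.149]],
  [[0.0103,-0.0022,0],[0,0,0.158]],
  [[0.0103,-0.0022,0],[0,0,0.158]],
])

```text
time_s: 14.72
position: [0.5896, 0.074, 0.0545]
tcp_rot: [[0.777, -0.63, -0.0], [-0.63, -0.777, -0.0], [0.0, 0.0, -1.0]]
force: [-3.3, 0.6, 1.6]
opening: 0.001
```

Run:
```python
from h import *
s=telemetry.read_state();print(s['time_s'],s['position'],s['joint_positions'])
snap('wrist','w4.png'); print(w2pix('w4.png',[[.577,.03,.04]]))
cv2.imwrite('pics/c4.png',cv2.resize(cv2.imread('pics/w4.png')[200:275,380:510],None,fx=6,fy=6,interpolation=cv2.INTER_CUBIC))
```

```text
14.725 [0.58955293 0.07399497 0.05452195] [-3.60922288e+00  4.11140791e+01  9.37582524e+01 -1.02535336e-02
  4.51294052e+01  1.25433166e+02]
[[400.17580081 246.01989597]]
```

View pics/c4.png

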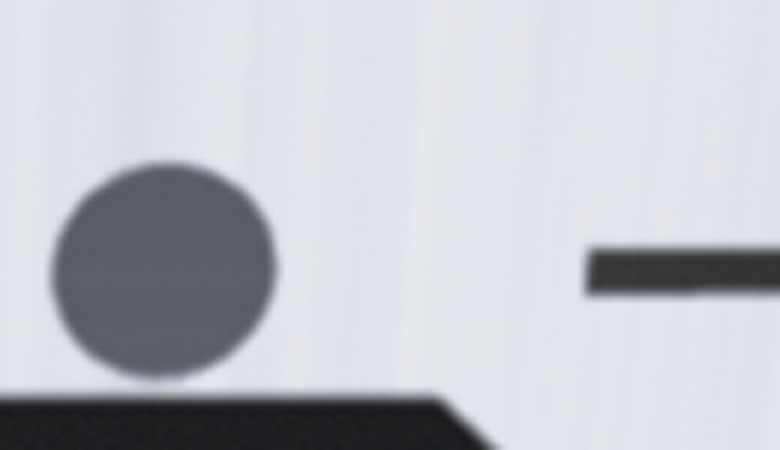

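In contact, the mark starts at full-image pixel (478,245), and its outer end lies to the right of this crop. I'll shift the crop of the same picture.

Run:
```python
from h import *
cv2.imwrite('pics/c5.png',cv2.resize(cv2.imread('pics/w4.png')[200:300,460:640],None,fx=4,fy=4,interpolation=cv2.INTER_CUBIC))
```

```text
(no output)
```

View pics/c5.png

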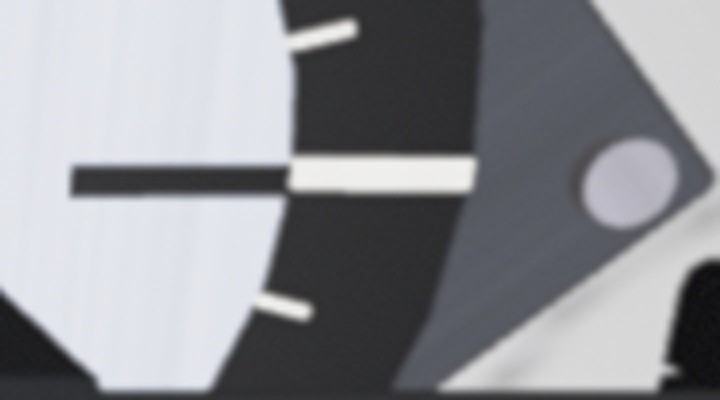

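Run:
```python
from meas import *
meas('w4.png',460,200,4,(-210,179),(72,181),(285,179.5),(292,173),(473,175))
```

```text
C [0.57557535 0.02694476 0.04      ] mark -129.05471804322323 -128.5730287880676 0.0589567774183354 target -129.80749677707865 -129.76653601474206 -129.65009179409833 0.0634931371656763 0.08565395028452483
```

Residual is about 0.8°, with the mark at −129.05° and the line at −129.8°. I'll push a last small amount, back off, and check from above.

Run:
```python
from plan import *
plan([push(51-k) for k in (.2,.4,.6,.8,.8,.8)])
plan(lin(push(50.2),push(50.2,.030),3)+lin(push(50.2,.030),push(50.2,.08,.16),8)+[push(50.2,.08,.16)])
```

```text
[[[0.0002,-0.0001,0.0],[0,0,0.003]],[[0.0003,-0.0001,0.0],[0,0,0.006]],[[0.0004,-0.0002,0.0],[0,0,0.01]],[[0.0006,-0.0003,0.0],[0,0,0.013]],[[0.0006,-0.0003,0.0],[0,0,0.013]],[[0.0006,-0.0003,0.0],[0,0,0.013]]]
[[[-0.0032,0.0,0.0],[0,0,0.0]],[[-0.0093,0.0,0.0],[0,0,0.0]],[[-0.0125,0.0,0.0],[0,0,0.0]],[[-0.0147,0.0,-0.0045],[0,0,0.0]],[[-0.0203,0.0,-0.0164],[0,0,0.0]],[[-0.0283,0.0,-0.0332],[0,0,0.0]],[[-0.0375,0.0,-0.0525],[0,0,0.0]],[[-0.0467,0.0,-0.0718],[0,0,0.0]],[[-0.0547,0.0,-0.0886],[0,0,0.0]],[[-0.0604,0.0,-0.1005],[0,0,0.0]],[[-0.0625,0.0,-0.105],[0,0,0.0]],[[-0.0625,0.0,-0.105],[0,0,0.0]]]
```

servo_tool([
  [[0.0002,-0.0001,0],[0,0,0.003]],
  [[0.0003,-0.0001,0],[0,0,0.006]],
  [[0.0004,-0.0002,0],[0,0,0.01]],
  [[0.0006,-0.0003,0],[0,0,0.013]],
  [[0.0006,-0.0003,0],[0,0,0.013]],
  [[0.0006,-0.0003,0],[0,0,0.013]],
])

```text
time_s: 15.52
position: [0.5902, 0.0739, 0.0545]
tcp_rot: [[0.769, -0.64, -0.0], [-0.64, -0.769, -0.0], [-0.0, 0.0, -1.0]]
force: [-4.4, -0.9, 3.0]
opening: 0.006
```

servo_tool([
  [[-0.0032,0,0],[0,0,0]],
  [[-0.0093,0,0],[0,0,0]],
  [[-0.0125,0,0],[0,0,0]],
  [[-0.0147,0,-0.0045],[0,0,0]],
  [[-0.0203,0,-0.0164],[0,0,0]],
  [[-0.0283,0,-0.0332],[0,0,0]],
  [[-0.0375,0,-0.0525],[0,0,0]],
  [[-0.0467,0,-0.0718],[0,0,0]],
  [[-0.0547,0,-0.0886],[0,0,0]],
  [[-0.0604,0,-0.1005],[0,0,0]],
  [[-0.0625,0,-0.105],[0,0,0]],
  [[-0.0625,0,-0.105],[0,0,0]],
])

```text
time_s: 17.02
position: [0.5422, 0.114, 0.1597]
tcp_rot: [[0.769, -0.64, 0.0], [-0.64, -0.769, -0.0], [0.0, -0.0, -1.0]]
force: [-0.2, 0.3, -0.5]
opening: 0.005
```

Run:
```python
from h import *
s=telemetry.read_state();print(s['time_s'],s['position'],s['force'])
snap('wrist','w5.png'); u,v=w2pix('w5.png',[[.575,.027,.04]])[0].round().astype(int); print(u,v)
x0,y0=u-20,max(0,v-45); print(x0,y0)
cv2.imwrite('pics/c6.png',cv2.resize(cv2.imread('pics/w5.png')[y0:y0+90,x0:x0+160],None,fx=5,fy=5,interpolation=cv2.INTER_CUBIC))
```

```text
17.025 [0.54217643 0.11396708 0.15966309] [-0.19354905  0.26492962 -0.52941243]
378 119
358 74
```

View pics/c6.png

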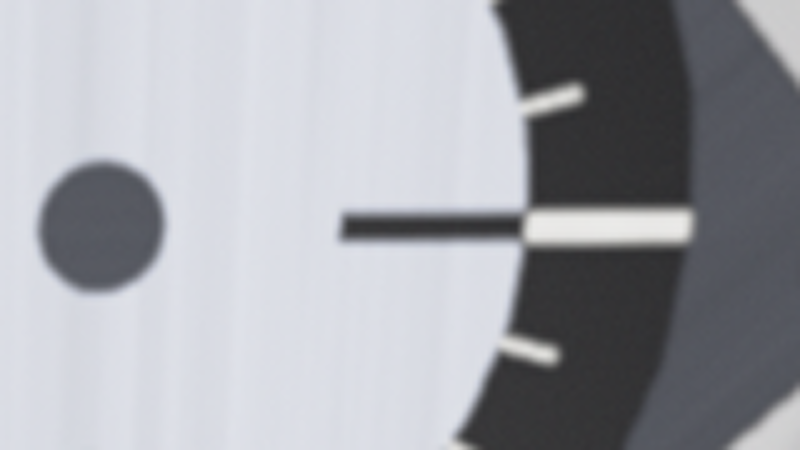

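The lines look collinear: mark (342,228)–(523,227), target (526,227)–(691,226). I'll compute the angle with the 6 mm height difference, using subpixel line centres.

Run:
```python
from meas import *
meas('w5.png',358,74,5,(101,226),(342,228),(523,227),(526,227),(691,226))
g=cv2.cvtColor(cv2.imread('pics/w5.png'),6).astype(float)
def line(x0,x1,dark):
    P=[]
    for x in range(x0,x1):
        r=np.arange(113,126); c=g[113:126,x]; b=np.median(np.r_[c[:3],c[-3:]])
        w=np.clip((b-c) if dark else (c-b),0,None); w[w<.25*w.max()]=0; P.append((x,(w*r).sum()/w.sum()))
    return np.array(P)
m=pix2w('w5.png',line(430,459,True),.04)[:,:2]; t=pix2w('w5.png',line(467,493,False),.034)[:,:2]
def fit(p):
    vx,vy,x,y=cv2.fitLine(p.astype(np.float32),2,0,.01,.01)[:,0]; return np.array([x,y]),np.degrees(np.arctan2(-abs(vy),-abs(vx)))
(mc,ma),(tc,ta)=fit(m),fit(t); d=np.r_[np.cos(np.radians(ma)),np.sin(np.radians(ma))]
a=np.radians(ma); rim=mc
for C in ([.5754,.0271],[.577,.030]):
    C=np.array(C);an=lambda p:np.degrees(np.arctan2(*(p-C)[::-1])); print(C,an(mc),an(tc))
print(ma,ta,'offset of target centre from mark line mm',1e3*(d[0]*(tc-mc)[1]-d[1]*(tc-mc)[0]))
x,y=mc;lo=np.linspace(0,1,2)
blob=(g[105:135,360:395]<130);yy,xx=np.nonzero(blob);hc=pix2w('w5.png',[(xx.mean()+360,yy.mean()+105)],.04)[0];print('hole',hc,np.degrees(np.arctan2(*(mc-hc[:2])[::-1])),np.degrees(np.arctan2(*(tc-hc[:2])[::-1])))
```

```text
C [0.57551279 0.02709964 0.04      ] mark -129.89324093866162 -129.47280538348915 0.05925662504008683 target -129.62333291642096 -129.57868281244214 -129.46164585798962 0.06217938764465185 0.08571044599385023
[0.5754 0.0271] -129.76381438156258 -129.4674703719539
[0.577 0.03 ] -129.04280305008425 -129.01503103827426
-129.48882 -129.06902 offset of target centre from mark line mm 0.25023893
hole [0.57550274 0.02718144 0.04      ] -129.79691539494294 -129.48883387005276
```

Run:
```python
from h import *
snap('top','t9.png'); a,b=[cv2.imread('pics/'+f).astype(float) for f in('t0.png','t9.png')]
for n,(x,y,w,h) in dict(jar=(385,232,42,42),glue=(168,225,45,38),tape=(158,294,56,54),driver=(462,190,28,115)).items():
    print(n,abs(a-b)[y:y+h,x:x+w].mean())
order.hand_in()
```

```text
jar 13.512849584278156
glue 36.38869395711501
tape 25.510802469135804
driver 12.24327122153209
the job is handed in; nothing more can be done
```

View pics/t9.png

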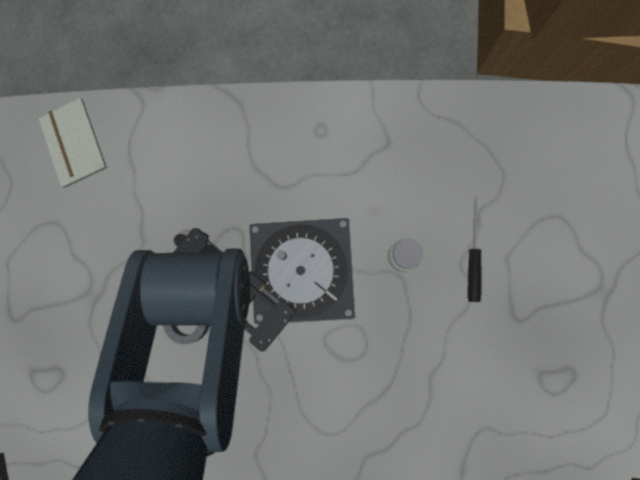

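I turned the faceplate about 133° clockwise, until its index mark lined up with the long line on the scale ring. I pushed the post with the closed fingertips at about 2–5 N. I then backed the arm off and raised it clear, and handed the job in at about 17 s.

- **Alignment:** the last wrist picture shows the mark and the line in one straight line. The fits differ by 0.0–0.3°, depending on which centre estimate I use. That is about 0.25 mm at the rim, and within the calibration error.
- **Scale ring:** the long line stayed at about −129.5° from start to finish, within about half a degree of reading scatter, so the ring did not turn.
- **Bystanders:** the final top picture shows the jar and screwdriver where they were. The arm hides the glue bottle and most of the tape, so I could not confirm those two. My before/after picture comparison was no help, because its differences were large and the arm covers part of the view. No unexpected force showed in any reading.

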